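# Vent the proof-test box and hold its lid up

## Robot

A 6-joint arm with a two-finger parallel gripper is mounted at the origin on the work surface. World frame = base frame: x ahead of the robot, y to its left, z up, the work surface at z = 0. Lengths are in mm, angles in rad, forces in N, time in s.
With the tool pointing down it reaches from about 275 to 1000 mm from the base axis. Payload 8.4 kg.
Tool frame: the origin (TCP) lies on the centre line of the jaws, within the pads' length; the fingertips stand r.tip_reach ahead of it and the grasp point (between the pads) lies 11 mm behind it (r.tip_reach is the distance from the TCP to the fingertips, in mm); z points along the fingers, y is the line along which they close (so a half turn about z gives the same grasp; the last joint's range is limited). The gripper opens to 85 mm and grips with 20 to 120 N. Pads are 22 mm wide; open, the fingers measure 114 mm over their backs; the gripper's body (76 mm by 85 mm) begins 54 mm behind the grasp point. The pads swing forward as they close: fully open they stand 13 mm farther back than shut.
Start: joints at [1.126, 0.353, 1.633, -0, 1.155, -0.002], TCP at [267.793, 564.725, 239.281] pointing down, gripper open.
Joint ranges: [-2.63, 2.63], [-0.92, 2.1], [0.06, 2.66], [-1.3, 4.44], [0, 2.69], [-3.02, 3.02]. Speed limits (rad/s): [2.22, 2.22, 2.79, 3.14, 3.14, 3.14].

## Interface

Orientations are given as [roll, pitch, yaw] about the fixed x, y, z axes, in that order (R = Rz(yaw) Ry(pitch) Rx(roll)).
In Python, from rig import r gives the robot as it stands.
- The arm moves only by the tool carry_out, never from a script. Its argument "targets" is a list of rows, each an object with "dp": the shift along the tool's x, y, z in mm, a list of three; "yaw": the turn about the tool's z in degrees. A call has 1 to 12 rows; each row is the pose to reach, as a shift and turn from the pose commanded when the call began, along the tool's axes at that moment; what a row does not reach only later rows make up. A row lasts 1/8 s, in which the tool goes at most 62.5 mm and 10.7 degrees, less where a joint would pass 70% of its speed; a pose out of reach is approached as far as the arm can. A call with a gripper value outside its range is refused whole. "fingers" is the opening, from -1 (shut) to 1 (fully open), so that 0 is half open, set as the call begins (left out, the last holds). The fingers move at their own pace and stop on an object; "grip_force" is the grip in N (left out, the last holds). Time passes only in rows, so rows that repeat a pose let the fingers close. It gives the time, the measured TCP pose, the force, the opening and the grip force at its end, in the units of the state.
- r.sense(): the state, without advancing time (a new reading comes with each control period).
- r.grab_frame(name): name is "scene" or "top"; returns the picture (384x512x3 uint8, red, green, blue); there is no depth.
- r.get_calibration(name): a dict with "fx", "fy", "cx", "cy" (pixels), "rvec" (rotation vector, rad) and "tvec" (3), from world to camera coordinates, as OpenCV has them. Camera axes: x right, y down, z forward; pixel columns grow to the right and rows downward; lengths in mm; the calibration is good to about 2 mm. A picture is of the moment at which its call begins. get_calibration takes no time and is no camera call.
- r.sign_off(): hands the job in; it is judged then, once.
The state is a dict: "clock": time; "qpos": joint angles; "qvel": joint speeds; "joint_efforts": joint torques, N m; "eef_pos": TCP position; "tcp_rot": TCP orientation; "contact_force": force on the tool from outside, world axes, zero at the start; "wrist_torque": the same for the moment, N m; "opening": opening from 0.0 (shut) to 1.0 (fully open); "grasp_force": force on a finger pad.
Only numpy, scipy, OpenCV 4.12 (cv2) and the standard library are available. Lean on these libraries where they do the work, as an engineer would, in place of code of your own. Each camera call takes 0.05 s, during which the arm holds its last target. There are 200 camera calls.

## Task

The proof test of the fitting in the steel test box is over. With the lid still shut, press the black palm button of the vent valve right down to its stop and keep it down for a full second to let the pressure off; then lift the lid by its pull handle to 60 degrees and stay there, finishing while you hold it, so that a colleague can take the fitting out: the lid has no stay and must never be let fall. Leave the fitting in the box and the loose things on the bench alone.

Things in the scene. Friction and masses are not known exactly. Their poses are not given: they have to be found in the camera images.
- test_box: Fixed grey steel test box, 190 deep (its x) x 300 wide (its y) x 95 mm high, open-topped under its lid, rim flange 7 mm wider all round. Origin: centre of the underside, on the bench. Its -x side is the front, where the lid's handle is; the hinge runs along its far (+x) side. A copper pipe at each end goes into the bench, 33 mm out. Yaw varies.
- lid_pull (a point): Dark steel bow handle on the lid's front edge (solids box_lid_c0 to c2): round bar 14 mm thick, 140 mm long, along the box's y, on a 12 mm thick arm at each end. Origin: middle of the bar, to be gripped: 111 mm above the bench when shut, free above and below, bar's centre 42 mm ahead of the lid's edge and box rim. Turns with the lid: y along the bar, x towards the hinge, z the lid's outward normal.
- lid_hinge (a point): Middle of the lid's hinge axis, 108 mm above the bench, 107 mm behind the box's centre. The axis is the box's y. The middle of the handle bar goes round it at a radius of 254 mm, 3 mm above the plane through the axis when shut.
- box_lid (a joint): Lid angle in rad: 0 shut, grows as the handle goes up and back towards the far side (60 degrees = 1.047), stop at 1.9. Aluminium frame 14 mm thick with a clear window, 212 mm from hinge to front edge, 320 mm wide, with its handle 0.6 to 0.95 kg. The hinge is free: let go, the lid falls shut. It takes 2.5 to 4.5 N of lift at the handle.
- vent_valve: Fixed vent valve: 85 mm square foot plate, 50 mm aluminium block with a mushroom palm button on top, copper pipe on its +x side into the bench, silencer on its -x side. Origin: centre of the underside. Stands to the left or the right of the box.
- button_top (a point): Centre of the top face of the black mushroom palm button, 42 mm in diameter, 102 mm above the bench when up. It is pushed straight down.
- vent_button (a joint): Button travel in m: 0 up, 0.010 at its stop. A spring brings it up: about 2 N to start it, 5 N at the stop.
- gauge_stand: Fixed gauge stand on an equal foot plate, with an upright round dial gauge of 68 mm diameter, 159 mm high in all; on the other side of the box from the vent valve. Not to be used. Origin: centre of the underside.
- test_piece_mid (a point): Centre of the loose steel fitting block in the box, about 90 x 45 x 48 mm, under the lid. To be left alone.
- elbow_mid (a point): Corner of a loose steel pipe elbow lying on the bench, arms 50 mm long, 34 mm high. To be left alone.
- flange_mid (a point): Centre of a loose flange block lying on the bench, 60 x 80 x 28 mm. To be left alone.
- wrench_grip (a point): Handle of a loose wrench lying on the bench, 200 mm long. To be left alone.

How it is judged:
By the outcome, as a careful person would: the job done as asked, in the order asked, and still so for the second after the job is handed in, while the arm keeps its last pose, push and grip.
It also fails if it takes over 59 s, if anything falls off the work surface, if the arm or the gripper's body presses on something with over 40 N, if the wrist force passes 120 N, or if a joint passes its speed limit or range.

## Working session

There is one attempt and no reset: what is moved stays moved. The work goes in short steps, Python scripts to look and compute and a tool call to move; the robot and the scene stay as the last step left them, time stands still between calls to the robot, and variables do not carry over. Pictures are saved under pics/ and viewed, at most 10 in all, crops included, and the job is handed in when it is done.

Besides the shell and the picture viewer there is one more tool, called by a JSON object that holds its "api" and its "payload", one argument or row to a line. carry_out: Moves the arm, as the interface text tells. Its arguments: {"type":"object","properties":{"targets":{"type":"array","items":{"type":"object","properties":{"dp":{"type":"array","items":{"type":"number"}},"yaw":{"type":"number"}}}},"fingers":{"type":"number"},"grip_force":{"type":"number"}},"required":["targets"]}

```bash
mkdir -p pics && python3 - <<'E'
from rig import r
import cv2,numpy as np
for n in("scene","top"):
    im=r.grab_frame(n);cv2.imwrite(f"pics/{n}0.png",im[:,:,::-1]);c=r.get_calibration(n)
    R=cv2.Rodrigues(np.array(c["rvec"],float))[0];print(n,c,"cam",(-R.T@np.array(c["tvec"])).round())
print(r.sense(),r.tip_reach)
E
```

```text
scene {'fx': 389.42777971977705, 'fy': 389.42777971977705, 'cx': 255.84543695284194, 'cy': 187.7410814585203, 'rvec': array([ 2.02889023,  1.04113031, -0.48128298]), 'tvec': array([-363.23086675, -176.09944296, 1395.49858758])} cam [1180. -432.  730.]
top {'fx': 358.34155689818033, 'fy': 358.34155689818033, 'cx': 254.57905640472993, 'cy': 201.15506125178146, 'rvec': array([ 2.10591437, -2.15142461,  0.18770214]), 'tvec': array([ 49.66856627, 583.08104421, 976.33801583])} cam [ 403.   38. 1064.]
{'clock': 0.1, 'qpos': array([ 1.12555908e+00,  3.53577154e-01,  1.63404717e+00,  1.88098456e-06,
        1.15519144e+00, -2.40364219e-03]), 'qvel': array([-0.0018828 , -0.00074516, -0.00163374,  0.00067114, -0.00110966,
        0.00123013]), 'joint_efforts': array([ 7.27656534e-04, -6.06359482e+01, -3.42819858e+01, -1.23230307e-04,
        4.02204838e-03,  1.22203141e-05]), 'eef_pos': array([267.63961484, 564.34503421, 238.64321617]), 'tcp_rot': array([-3.14036955e+00, -4.65984297e-06,  2.69875829e+00]), 'contact_force': array([ 0.15115984, -0.15262033, -0.28695511]), 'wrist_torque': array([-0.02793826,  0.03071982, -0.02955814]), 'grasp_force': 0.0, 'opening': 0.9961355027127777} 8.0
```

View pics/scene0.png

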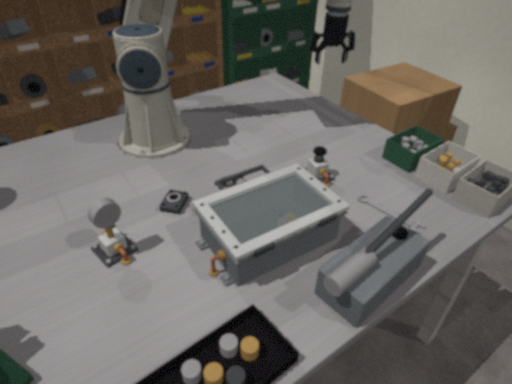

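View pics/top0.png

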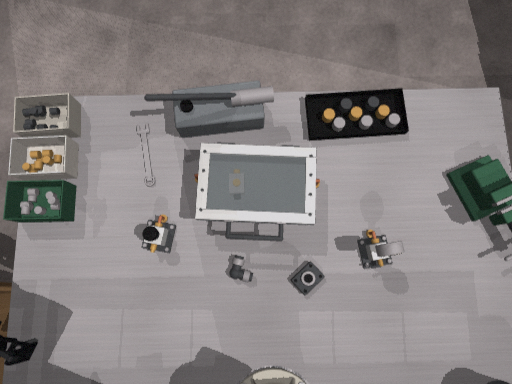

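Top view (+x up, +y left): the vent button is near px (151,233), left of the box. The handle bar runs (228–282, 237), the lid corners are about (200,145), (316,146), (315,223), (196,220), the gauge is on the right and the elbow is at (240,270). The scene view agrees with this.

```bash
cat > h.py <<'E'
from rig import r
import cv2,numpy as np
def ray(n,u,v,z):
    c=r.get_calibration(n);R=cv2.Rodrigues(np.array(c["rvec"],float))[0];C=-R.T@np.array(c["tvec"])
    d=R.T@np.array([(u-c["cx"])/c["fx"],(v-c["cy"])/c["fy"],1]);return (C+d*(z-C[2])/d[2]).round(1)
def proj(n,p):
    c=r.get_calibration(n);K=np.array([[c["fx"],0,c["cx"]],[0,c["fy"],c["cy"]],[0,0,1]])
    return cv2.projectPoints(np.array([p],float),np.array(c["rvec"]),np.array(c["tvec"]),K,None)[0].ravel().round(1)
def toolshift(p):   # world target TCP -> dp in tool axes, from measured pose
    from scipy.spatial.transform import Rotation as Ro
    s=r.sense();return (Ro.from_euler('xyz',s["tcp_rot"]).inv().apply(np.array(p)-s["eef_pos"])).round(1)
E
python3 - <<'E'
from h import *
im=cv2.imread("pics/top0.png");g=im.max(2)
def blob(mask,x0,y0,x1,y1):
    m=np.zeros_like(mask);m[y0:y1,x0:x1]=mask[y0:y1,x0:x1]
    n,l,s,c=cv2.connectedComponentsWithStats(m.astype(np.uint8));i=1+s[1:,4].argmax();return (l==i),s[i],c[i]
m,s,c=blob(g<40,138,220,165,245);print("button",s,c,ray("top",*c,100))
b,s,c=blob(g>200,185,135,330,232);k=cv2.findContours(b.astype(np.uint8),0,2)[0]
rc=cv2.minAreaRect(max(k,key=cv2.contourArea));P=[ray("top",*p,109) for p in cv2.boxPoints(rc)];print("lid",s,rc,P)
for i in range(4):print(np.linalg.norm(P[i]-P[i-1]))
print(np.mean(P,0))
m,s,c=blob(g<75,222,228,288,246);print("bar",s,c)
ys,xs=np.nonzero(m)
for x in(232,242,255,268,278):print(x,ys[xs==x],g[228:246,x])
sc=cv2.imread("pics/scene0.png").max(2)
m,s,c=blob(sc<60,305,140,335,162);print("scene btn",s,c,ray("scene",*c,100))
print(toolshift([0,0,0]),g[225:245,148])
E
```

```text
button [143 227  16  13 165] [149.97575758 233.16969697] [494.  320.5 100. ]
lid [ 196  144  120   79 2950] ((256.27734375, 183.12074279785156), (118.71393585205078, 75.36358642578125), 2.4895529747009277) [array([530.8, 197.2, 109. ]), array([742.1, 189.8, 109. ]), array([ 719.9, -139.9,  109. ]), array([ 510.1, -120.2,  109. ])]
318.0742837766046
211.4295390904498
330.4465614891461
210.72287488547602
[625.725  31.725 109.   ]
bar [225 228  56  12 210] [247.7        235.14285714]
232 [233 234 235 237 238] [140 141 140 123  81  70  56  70  75  66  70 107 138 141 140 140 140 137]
242 [234 235 236 237 238] [143 145 140 124  80  77  61  65  71  74  60  94 141 147 137 137 139 137]
255 [234 235 236] [ 89  88  86  87  86  77  72  59  73  79  71  74 111 137 138 138 137 139]
268 [236 239] [150 147 143 144 150 146 135  99  66  81  80  70  96 147 147 146 147 146]
278 [236 237] [120 118 117 112  93  93  93  79  56  74  80  74  73 106 135 139 138 138]
scene btn [314 147  12  15 100] [319.62 152.76] [511.3 308.8 100. ]
[  -0.  -624.3  239.4] [111  66  19  21  26  29  26  29  23  26  32  34  22  24  26  52 143 178
  52  52]
```

{"api": "carry_out", "payload": {
  "targets": [
    {"dp": [-31, -12, 3], "yaw": 6.8},
    {"dp": [-62, -24, 8], "yaw": 13.7},
    {"dp": [-93, -36, 14], "yaw": 20.5},
    {"dp": [-124, -49, 20], "yaw": 27.3},
    {"dp": [-155, -61, 28], "yaw": 34.2},
    {"dp": [-187, -74, 36], "yaw": 41},
    {"dp": [-218, -86, 44], "yaw": 47.8},
    {"dp": [-249, -98, 52], "yaw": 54.6},
    {"dp": [-280, -110, 60], "yaw": 61.5},
    {"dp": [-311, -123, 68], "yaw": 68.3},
    {"dp": [-311, -123, 68], "yaw": 68.3},
    {"dp": [-311, -123, 68], "yaw": 68.3}
  ],
  "fingers": -1,
  "grip_force": 20
}}

```text
clock: 1.6
eef_pos: [495.8, 320.5, 171.1]
tcp_rot: [-3.141, 0.0, 1.507]
contact_force: [-0.1, -0.4, 1.1]
opening: -0.001
grasp_force: 0.0
```

```bash
python3 - <<'E'
from h import *
s=r.sense();print(s["eef_pos"],s["tcp_rot"],s["opening"],s["contact_force"],r.tip_reach,s["clock"])
a=r.grab_frame("top")[:,:,::-1];b=r.grab_frame("scene")[:,:,::-1]
f=lambda im,x,y:cv2.resize(im[y:y+100,x:x+100],(400,400),interpolation=cv2.INTER_CUBIC)
cv2.imwrite("pics/a.png",np.hstack([f(a,100,180),f(b,270,80)]))
t=s["eef_pos"]-[0,0,r.tip_reach];print(proj("top",t),proj("scene",t),proj("top",[496,320,102]),proj("scene",[496,320,102]))
E
```

```text
[495.80683362 320.47107348 171.14900625] [-3.14104136e+00  1.48788952e-05  1.50749582e+00] -0.0009922297001512634 [-0.13116339 -0.38913777  1.09287251] 8.0 1.6
[142.7 230.2] [321.5 130.9] [150.  232.3] [318.9 148.8]
```

View pics/a.png

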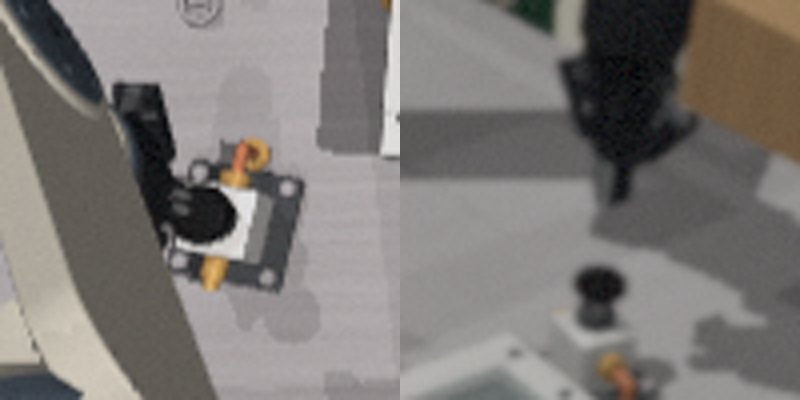

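Both views show the shut fingertips centred over the button: cap at top-view px (151,233) and scene px (320,150). I'm pressing now.

{"api": "carry_out", "payload": {
  "targets": [
    {"dp": [0, 0, 20]},
    {"dp": [0, 0, 40]},
    {"dp": [0, 0, 52]},
    {"dp": [0, 0, 58]},
    {"dp": [0, 0, 62]},
    {"dp": [0, 0, 65]},
    {"dp": [0, 0, 68]},
    {"dp": [0, 0, 70]},
    {"dp": [0, 0, 71]},
    {"dp": [0, 0, 72]},
    {"dp": [0, 0, 73]},
    {"dp": [0, 0, 73]}
  ]
}}

```text
schema error: expected keys dp, yaw
```

{"api": "carry_out", "payload": {
  "targets": [
    {"dp": [0, 0, 20], "yaw": 0},
    {"dp": [0, 0, 40], "yaw": 0},
    {"dp": [0, 0, 52], "yaw": 0},
    {"dp": [0, 0, 58], "yaw": 0},
    {"dp": [0, 0, 62], "yaw": 0},
    {"dp": [0, 0, 65], "yaw": 0},
    {"dp": [0, 0, 68], "yaw": 0},
    {"dp": [0, 0, 70], "yaw": 0},
    {"dp": [0, 0, 71], "yaw": 0},
    {"dp": [0, 0, 72], "yaw": 0},
    {"dp": [0, 0, 73], "yaw": 0},
    {"dp": [0, 0, 73], "yaw": 0}
  ]
}}

```text
clock: 3.2
eef_pos: [496.3, 320.6, 99.7]
tcp_rot: [3.141, -0.001, 1.507]
contact_force: [-6.3, 0.4, 17.1]
opening: 0.0
grasp_force: 8.5
```

17 N against a 5 N spring, with the tip at z 91.7, means the button is on its stop. I'll hold it there.

{"api": "carry_out", "payload": {
  "targets": [
    {"dp": [0, 0, 0.5], "yaw": 0},
    {"dp": [0, 0, 0.5], "yaw": 0},
    {"dp": [0, 0, 0.5], "yaw": 0},
    {"dp": [0, 0, 0.5], "yaw": 0},
    {"dp": [0, 0, 0.5], "yaw": 0},
    {"dp": [0, 0, 0.5], "yaw": 0},
    {"dp": [0, 0, 0.5], "yaw": 0},
    {"dp": [0, 0, 0.5], "yaw": 0},
    {"dp": [0, 0, 0.5], "yaw": 0},
    {"dp": [0, 0, 0.5], "yaw": 0},
    {"dp": [0, 0, 0.5], "yaw": 0},
    {"dp": [0, 0, 0.5], "yaw": 0}
  ]
}}

```text
clock: 4.7
eef_pos: [496.4, 320.7, 99.6]
tcp_rot: [3.141, -0.001, 1.507]
contact_force: [-8.2, -0.9, 20.3]
opening: 0.004
grasp_force: 10.6
```

```bash
python3 - <<'E'
from h import *
print(r.sense()["clock"],r.sense()["contact_force"])
for p in((254.5,235.7),(228,235),(281,237)):print(ray("top",*p,111))
E
```

```text
4.7 [-8.20475037 -0.88041487 20.3336924 ]
[480.3  39.4 111. ]
[483.6 109.8 111. ]
[475.3 -30.8 111. ]
```

{"api": "carry_out", "payload": {
  "targets": [
    {"dp": [0, 0, -20], "yaw": 0},
    {"dp": [0, 0, -55], "yaw": 0},
    {"dp": [-10, 0, -92], "yaw": 0},
    {"dp": [-45, 0, -92], "yaw": 0},
    {"dp": [-85, 0, -92], "yaw": 0},
    {"dp": [-130, 0, -92], "yaw": 0},
    {"dp": [-175, 0, -92], "yaw": 0},
    {"dp": [-220, 1, -92], "yaw": 0},
    {"dp": [-255, 1, -92], "yaw": 0},
    {"dp": [-281, 1, -92], "yaw": 0},
    {"dp": [-281, 1, -92], "yaw": 0},
    {"dp": [-281, 1, -92], "yaw": 0}
  ],
  "fingers": 0
}}

```text
clock: 6.2
eef_pos: [479.2, 40.2, 189.7]
tcp_rot: [3.142, -0.0, 1.506]
contact_force: [0.7, -0.6, -0.4]
opening: 0.498
grasp_force: 0.0
```

```bash
python3 - <<'E'
from h import *
s=r.sense();print(s["eef_pos"],s["tcp_rot"],s["opening"],s["contact_force"],r.tip_reach,s["clock"])
a=r.grab_frame("top")[:,:,::-1];b=r.grab_frame("scene")[:,:,::-1]
f=lambda im,x,y:cv2.resize(im[y:y+100,x:x+100],(400,400),interpolation=cv2.INTER_CUBIC)
cv2.imwrite("pics/b.png",np.hstack([f(a,205,180),f(b,200,110)]))
t=s["eef_pos"]-[0,0,r.tip_reach]
for p in(t,[479.5,40,111],[484,110,111],[475,-30,111]):print(proj("top",p)-[205,180],proj("scene",p)-[200,110])
E
```

```text
[479.22580777  40.16476381 189.69775506] [ 3.14152353e+00 -9.34939390e-05  1.50628200e+00] 0.4979680506832799 [ 0.70816062 -0.62928272 -0.35429104] 8.0 6.2
[49.1 53.8] [38.8 42.7]
[49.3 56. ] [38.9 64.9]
[22.9 54.9] [60.8 57.2]
[75.7 57.1] [15.8 73.1]
```

View pics/b.png

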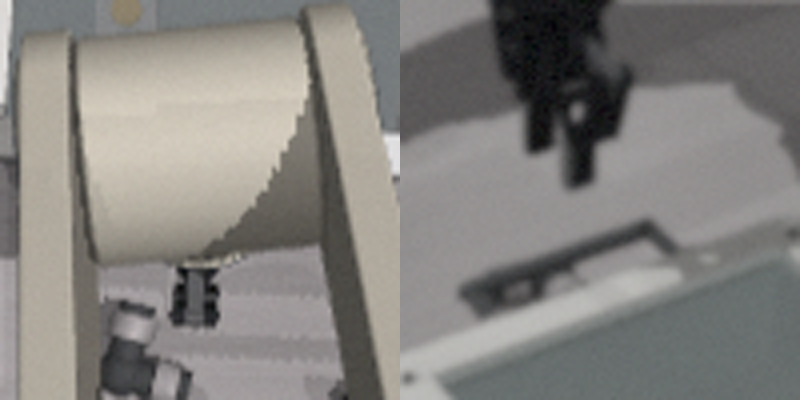

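The scene view shows the bar from crop px (65,292) to (248,224), midway under the open fingers. That matches the projected estimate to about 2 mm, so I'll go down with a narrower opening.

{"api": "carry_out", "payload": {
  "targets": [
    {"dp": [0, 0, 15], "yaw": 0},
    {"dp": [0, 0, 35], "yaw": 0},
    {"dp": [0, 0, 50], "yaw": 0},
    {"dp": [0, 0, 60], "yaw": 0},
    {"dp": [0, 0, 70], "yaw": 0},
    {"dp": [0, 0, 80], "yaw": 0},
    {"dp": [0, 0, 86], "yaw": 0},
    {"dp": [0, 0, 90], "yaw": 0},
    {"dp": [0, 0, 91], "yaw": 0},
    {"dp": [0, 0, 91], "yaw": 0}
  ],
  "fingers": -0.3
}}

```text
clock: 7.55
eef_pos: [479.3, 39.8, 99.0]
tcp_rot: [3.141, -0.0, 1.507]
contact_force: [-0.0, 0.2, -0.0]
opening: 0.347
grasp_force: 0.0
```

{"api": "carry_out", "payload": {
  "targets": [
    {"dp": [0, 0, 0], "yaw": 0},
    {"dp": [0, 0, 0], "yaw": 0},
    {"dp": [0, 0, 0], "yaw": 0},
    {"dp": [0, 0, 0], "yaw": 0},
    {"dp": [0, 0, 0], "yaw": 0},
    {"dp": [0, 0, 0], "yaw": 0},
    {"dp": [0, 0, 0], "yaw": 0},
    {"dp": [0, 0, 0], "yaw": 0}
  ],
  "fingers": -1,
  "grip_force": 35
}}

```text
clock: 8.55
eef_pos: [477.8, 39.9, 99.0]
tcp_rot: [-3.139, 0.0, 1.507]
contact_force: [-6.5, 1.2, 6.7]
opening: 0.149
grasp_force: 34.1
```

```bash
python3 - <<'E'
import numpy as np
R=254;a0=np.arcsin(3/254)
for d in range(0,61,3):
    a=a0+np.radians(d);print(d,"y %.1f z %.1f"%(R*np.cos(a0)-R*np.cos(a),-(R*np.sin(a)-3)))
E
```

```text
0 y 0.0 z -0.0
3 y 0.5 z -13.3
6 y 1.7 z -26.5
9 y 3.6 z -39.7
12 y 6.2 z -52.7
15 y 9.4 z -65.6
18 y 13.4 z -78.3
21 y 17.9 z -90.8
24 y 23.2 z -103.0
27 y 29.0 z -115.0
30 y 35.5 z -126.6
33 y 42.6 z -137.8
36 y 50.3 z -148.7
39 y 58.5 z -159.2
42 y 67.2 z -169.2
45 y 76.5 z -178.7
48 y 86.3 z -187.8
51 y 96.5 z -196.3
54 y 107.1 z -204.2
57 y 118.2 z -211.6
60 y 129.6 z -218.5
```

{"api": "carry_out", "payload": {
  "targets": [
    {"dp": [0, -1.5, -4], "yaw": 0},
    {"dp": [0, -1, -13], "yaw": 0},
    {"dp": [0, 0, -22], "yaw": 0},
    {"dp": [0, 1, -31], "yaw": 0},
    {"dp": [0, 2, -40], "yaw": 0},
    {"dp": [0, 3, -48], "yaw": 0},
    {"dp": [0, 5, -57], "yaw": 0},
    {"dp": [0, 8, -66], "yaw": 0},
    {"dp": [0, 11, -74], "yaw": 0},
    {"dp": [0, 14, -83], "yaw": 0},
    {"dp": [0, 16.5, -91], "yaw": 0},
    {"dp": [0, 16.5, -91], "yaw": 0}
  ]
}}

```text
clock: 10.05
eef_pos: [494.9, 38.8, 190.3]
tcp_rot: [-3.14, 0.0, 1.507]
contact_force: [-6.2, 1.8, 0.1]
opening: 0.145
grasp_force: 34.3
```

{"api": "carry_out", "payload": {
  "targets": [
    {"dp": [0, 2.5, -6], "yaw": 0},
    {"dp": [0, 5.3, -12.2], "yaw": 0},
    {"dp": [0, 8, -18.2], "yaw": 0},
    {"dp": [0, 11, -24.2], "yaw": 0},
    {"dp": [0, 17.6, -35.8], "yaw": 0},
    {"dp": [0, 24.7, -47], "yaw": 0},
    {"dp": [0, 32.4, -57.9], "yaw": 0},
    {"dp": [0, 40.6, -68.4], "yaw": 0},
    {"dp": [0, 49.3, -78.4], "yaw": 0},
    {"dp": [0, 54, -83], "yaw": 0},
    {"dp": [0, 58.6, -88], "yaw": 0},
    {"dp": [0, 58.6, -88], "yaw": 0}
  ]
}}

```text
clock: 11.55
eef_pos: [551.0, 35.2, 279.5]
tcp_rot: [-3.135, 0.0, 1.507]
contact_force: [-22.4, 2.0, 18.5]
opening: 0.144
grasp_force: 35.1
```

```bash
python3 - <<'E'
from h import *
b=r.grab_frame("scene")[:,:,::-1]
cv2.imwrite("pics/c.png",b)
s=r.sense();print(s["eef_pos"],s["contact_force"],proj("scene",s["eef_pos"]+[0,0,11]))
E
```

```text
[550.80172353  35.21327101 279.3128669 ] [-21.62839486   1.46002407  17.03886748] [254.3 127.3]
```

View pics/c.png

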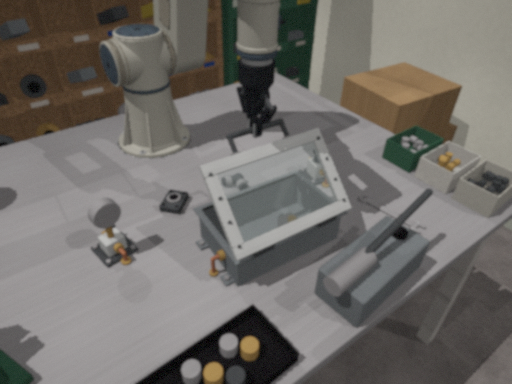

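The lid is at about 45° and held, with the bar at scene px (254,130). The ~28 N points outward from the hinge, so my path is a few mm too tight. I'll relax outward while finishing.

{"api": "carry_out", "payload": {
  "targets": [
    {"dp": [0, -2, -2], "yaw": 0},
    {"dp": [0, -3, -3.5], "yaw": 0},
    {"dp": [0, 1.5, -8], "yaw": 0},
    {"dp": [0, 6.3, -12.6], "yaw": 0},
    {"dp": [0, 11.5, -17], "yaw": 0},
    {"dp": [0, 16.5, -21], "yaw": 0},
    {"dp": [0, 21.8, -25], "yaw": 0},
    {"dp": [0, 27, -29], "yaw": 0},
    {"dp": [0, 32, -32.5], "yaw": 0},
    {"dp": [0, 38, -36], "yaw": 0},
    {"dp": [0, 38, -36], "yaw": 0},
    {"dp": [0, 38, -36], "yaw": 0}
  ]
}}

```text
clock: 13.1
eef_pos: [591.8, 32.6, 314.8]
tcp_rot: [3.141, -0.0, 1.507]
contact_force: [-5.7, 0.3, 5.0]
opening: 0.146
grasp_force: 35.2
```

```bash
python3 - <<'E'
from h import *
b=r.grab_frame("scene")[:,:,::-1]
cv2.imwrite("pics/d.png",cv2.resize(b[90:240,180:380],(800,600),interpolation=cv2.INTER_CUBIC))
E
```

```text
(no output)
```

View pics/d.png

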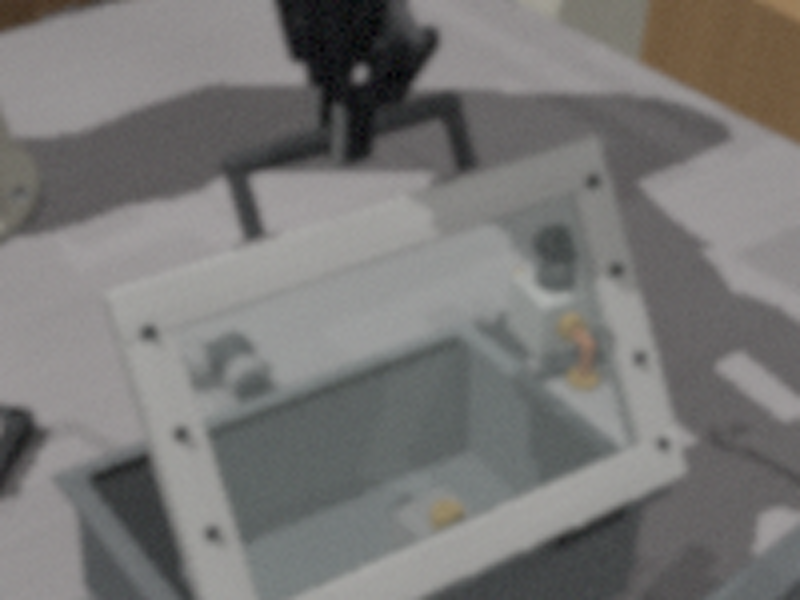

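The lid is held up with the bar still between the fingers. The front corners are at crop px (110,297) and (600,140), and the bar ends at (230,165) and (455,95). I'll compute the angle from these.

```bash
python3 - <<'E'
from h import *
ya=np.array([.064,.998,0]);xa=np.array([.998,-.064,0]);P0=np.array([477.5,40,0])
c=r.get_calibration("scene");R=cv2.Rodrigues(np.array(c["rvec"],float))[0];C=-R.T@np.array(c["tvec"])
for n,u,v,o in(("cornerR",207.5,164.2,-160),("cornerL",330,125,160),("barR",237.5,131.2,-66),("barL",293.7,113.7,66)):
    d=R.T@np.array([(u-c["cx"])/c["fx"],(v-c["cy"])/c["fy"],1])
    t=(o-(C-P0)@ya)/(d@ya);p=C+t*d;x=(p-P0)@xa-254;z=p[2]-108
    print(n,p.round(),"rad",np.hypot(x,z).round(1),"ang",np.degrees(np.arctan2(z,-x)).round(1))
print(r.sense()["eef_pos"],r.sense()["contact_force"])
E
```

```text
cornerR [ 621. -130.  293.] rad 210.2 ang 61.6
cornerL [638. 190. 288.] rad 207.8 ang 60.1
barR [583. -33. 318.] rad 254.2 ang 55.6
barL [611.  98. 332.] rad 256.7 ang 60.9
[591.77153768  32.59595584 314.75215296] [-5.00732827 -0.22116313  5.49581807]
```

Camera and arm readings both put the lid at about 58°, so I'll add the last bit and settle.

{"api": "carry_out", "payload": {
  "targets": [
    {"dp": [0, 1.7, -1.1], "yaw": 0},
    {"dp": [0, 3.4, -2.2], "yaw": 0},
    {"dp": [0, 5.2, -3.2], "yaw": 0},
    {"dp": [0, 7, -4.2], "yaw": 0},
    {"dp": [0, 7, -4.2], "yaw": 0},
    {"dp": [0, 7, -4.2], "yaw": 0},
    {"dp": [0, 7, -4.2], "yaw": 0},
    {"dp": [0, 7, -4.2], "yaw": 0}
  ]
}}

```text
clock: 14.15
eef_pos: [598.6, 32.1, 319.2]
tcp_rot: [-3.142, 0.0, 1.507]
contact_force: [-7.2, -0.3, 7.1]
opening: 0.15
grasp_force: 35.3
```

```bash
python3 - <<'E'
from h import *
s=r.sense();print(s["eef_pos"],s["contact_force"],np.abs(s["qvel"]).max(),s["grasp_force"],s["opening"],s["clock"])
z=s["eef_pos"][2]+11-108
print("ang from z",np.degrees(np.arcsin(z/254))-.68,"from x",np.degrees(np.arccos((477.5+254*.998-s["eef_pos"][0])/.998/254))-.68)
b=r.grab_frame("scene")[:,:,::-1]
cv2.imwrite("pics/e.png",cv2.resize(b[90:240,180:380],(800,600),interpolation=cv2.INTER_CUBIC))
E
```

```text
[598.57487165  32.11982084 319.22332991] [-7.17265195 -0.30982396  7.09302347] 0.0012557712358822737 35.2880859375 0.15046932844848918 14.15
ang from z 60.35255130601065 from x 57.82850310770552
```

View pics/e.png

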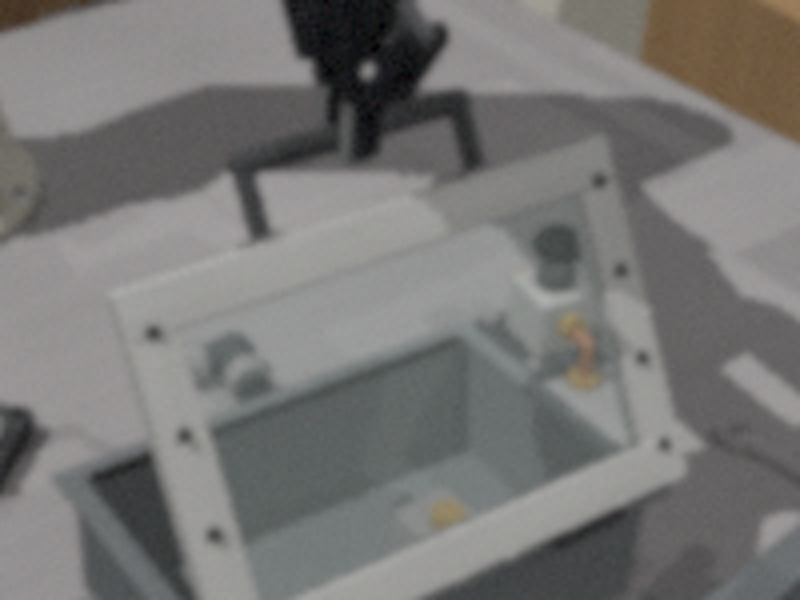

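The bar is firmly held near crop px (350,130), with the lid at about 59–60°. One small trim, then I hand in.

{"api": "carry_out", "payload": {
  "targets": [
    {"dp": [0, 1.3, -0.5], "yaw": 0},
    {"dp": [0, 2.5, -1], "yaw": 0},
    {"dp": [0, 2.5, -1], "yaw": 0},
    {"dp": [0, 2.5, -1], "yaw": 0},
    {"dp": [0, 2.5, -1], "yaw": 0},
    {"dp": [0, 2.5, -1], "yaw": 0}
  ]
}}

```text
clock: 14.95
eef_pos: [600.8, 32.0, 320.6]
tcp_rot: [-3.141, -0.0, 1.507]
contact_force: [-8.3, 0.9, 9.7]
opening: 0.146
grasp_force: 35.6
```

```bash
python3 -c "
from rig import r
s=r.sense();print(s['eef_pos'],s['contact_force'],s['opening']);print(r.sign_off())"
```

```text
[600.79605452  32.00612642 320.59020498] [-8.28166562  0.91015734  9.72606308] 0.14570291727089676
the job is handed in; nothing more can be done
None
```

I pressed the vent button to its stop for about 1.5 s with the lid shut, then lifted the lid to about 60° (my readings spread roughly 58–62°) and handed in at about 15 s while still gripping the handle.

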